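# Pack a dried gourd in its storage tub

## Robot

A 6-joint arm with a two-finger parallel gripper is mounted at the origin on the work surface. World frame = base frame: x ahead of the robot, y to its left, z up, the work surface at z = 0. Lengths are in m, angles in rad, forces in N, time in s.
With the tool pointing down it reaches from about 0.325 to 0.775 m from the base axis. Payload 5.5 kg.
Tool frame: the origin (TCP) lies between the finger pads; the fingertips stand 17 mm ahead of it and the grasp point (between the pads) lies 2 mm behind it; x points along the fingers, y is the direction in which the jaws open and shut, and the axes are right-handed (so a half turn about x gives the same grasp; the last joint's range is limited). The gripper opens to 88 mm and grips with 3 to 60 N. Pads are 20 mm wide; open, the fingers measure 115 mm over their backs; the gripper's body (75 mm by 178 mm) begins 61 mm behind the grasp point.
Start: joints at [-1.277, 0.091, 1.231, -0, 1.82, -0.057], TCP at [0.206, -0.563, 0.24] pointing down, gripper open.
Joint ranges: [-2.87, 2.87], [-0.86, 2.18], [0.17, 2.46], [-1.51, 4.65], [0.06, 2.69], [-2.65, 2.65]. Speed limits (rad/s): [2.57, 2.57, 3.01, 3.14, 3.14, 3.14].

## Interface

Orientations are given as a unit quaternion [w, x, y, z].
In Python, from bench import monitor, snapshot, calibration, ctrl gives the robot as it stands.
- The arm moves only by the tool play_rows, never from a script. Its argument "targets" is one flat list of numbers, 7 for each row, row after row: the shift along the world's x, y, z in m, then the turn, a rotation vector about the world's x, y, z in rad, then the opening, from -1 (shut) to 1 (fully open). In form: [x, y, z, wx, wy, wz, claw, x, y, z, wx, wy, wz, claw, ...]. A call has 1 to 20 rows; each row is the pose to reach, as a shift and turn from the pose measured when the call began; what a row does not reach only later rows make up. A row lasts 1/12 s, in which the tool goes at most 41.7 mm and 7.16 degrees, less where a joint would pass 70% of its speed; a pose out of reach is approached as far as the arm can. A call with a gripper value outside its range is refused whole. The fingers move at their own pace and stop on an object; "squeeze" is the grip in N (left out, the last holds). Time passes only in rows, so rows that repeat a pose let the fingers close. It gives the time, the measured TCP pose, the force and the opening at its end, in the units of the state.
- monitor.read_state(): the state, without advancing time (a new reading comes with each control period).
- snapshot(name): name is "scene" or "side" or "wrist"; returns (picture, depth): 400x640x3 uint8, red, green, blue; 400x640 float32, m along the optical axis (not along the pixel's ray), 0 where there is no reading.
- calibration(name): a dict with "camera_matrix" (3x3 intrinsics, pixels), "R" (3x3) and "t" (3): a world point X has camera coordinates R X + t; the wrist camera has in their place "mount" (4x4, takes a point from camera to tool coordinates, whose origin is the TCP and whose axes are the tool frame's). Camera axes: x right, y down, z forward; pixel columns grow to the right and rows downward; lengths in m; the calibration is good to about 2 mm. A picture is of the moment at which its call begins: read the wrist's pose just before it. calibration takes no time and is no camera call.
- ctrl.finish_job(): hands the job in, once; it reports no verdict.
The state is a dict: "time": time; "joints": joint angles; "qvel": joint speeds; "joint_efforts": joint torques, N m; "tool_pos": TCP position; "orientation": TCP orientation; "wrist_force": force on the tool from outside, world axes, zero at the start; "wrist_torque": the same for the moment, N m; "width": finger opening in m.
Only numpy, scipy, OpenCV 4.12 (cv2) and the standard library are available. Lean on these libraries where they do the work, as an engineer would, in place of code of your own. Each camera call takes 0.05 s, during which the arm holds its last target.

## Task

Take the dried bottle gourd by its neck and lower it gently into the deep tub until it stands upright on the cork cushion: its shell is thin, so neither drop it, even a few millimetres, nor press it down; let go once it rests there. Then put the lid on the tub and press it until it snaps fully home all round. Leave the tin and the bottle where they are.

Things in the scene. Friction and masses are not known exactly. Their poses are not given: they have to be found in the camera images.
- gourd: dried bottle gourd, brown, 92 mm tall, 0.06 to 0.13 kg, loose, upright on the table. Origin: centre of its flat foot (32 mm across), z up through the neck. Straight round neck 22 mm across from 60 to 89 mm above the foot. Set on a level surface it stays standing
- gourd_belly (a point): centre of the gourd's round belly (62 mm across), on its axis 27.5 mm above its foot. The shell cracks if, let go inside the tub, it falls faster than 0.2 m/s (a free fall of 2 mm), or if it is pressed on tub or cushion with more than 10 N
- tub: deep round white plastic tub, fixed, open at the top: 163 mm across, 150 mm tall, inner diameter 149 mm. Origin: centre of its underside, z up. In it lies a flat level cork cushion 140 mm across, its top anywhere from 28 to 55 mm above the tub's underside (not measured: feel for it); it is springy, giving 1 mm for each 3 N, 4 mm at most
- tub_rim (a point): centre of the tub's mouth, 150 mm above its underside. Inside the rim, 8 mm below it, four small sprung catches stick out 6 mm from the wall at 45, 135, 225 and 315 degrees about the tub's z. They let the lid's bead past at a push and then hold it
- lid: round white plastic lid, 0.12 kg, loose on the table, right way up: flange 164 mm across, 5 mm thick; under it a round bead 143 mm across that goes inside the tub's rim; any yaw fits. Origin: centre of its underside (four tiny feet 1 mm below the bead), z up; the flange's underside is 18 mm and its top 23 mm above the origin
- lid_knob (a point): centre of the top of the lid's round knob (28 mm across, 34 mm tall), 57 mm above the lid's origin. Laid on the tub the lid rests on the catches about 12 mm too high; pushed straight down with about 10 N (20 N is safe) it snaps home, flange on the rim, its origin then 132 mm above the tub's underside
- tin: bystander: open dark tin, 84 mm across, 75 mm tall; origin at the centre of its underside
- bottle: bystander: closed green glass bottle, 64 mm across, 150 mm tall; origin at the centre of its underside
Mind the look-alikes: they are no part of the job. Of the things like the tub, leave any that is orange; of the rest the larger one is meant.

How it is judged:
By the outcome, as a careful person would: the job done as asked, in the order asked, and still so for the second after the job is handed in, with the robot touching nothing.
It also fails if it takes over 54 s, if anything falls off the work surface, if the arm or the gripper's body presses on something with over 40 N, if the wrist force passes 120 N, or if a joint passes its speed limit or range.

## Working session

There is one attempt and no reset: what is moved stays moved. The work goes in short steps, Python scripts to look and compute and a tool call to move; the robot and the scene stay as the last step left them, time stands still between calls to the robot, and variables do not carry over. Pictures are saved under pics/ and viewed, and the job is handed in when it is done.

Besides the shell and the picture viewer there is one more tool, called in YAML: its name, and indented under it one key for each argument. play_rows: Moves the arm, as the interface text tells. Its arguments: {"type":"object","properties":{"targets":{"type":"array","items":{"type":"number"}},"squeeze":{"type":"number"}},"required":["targets"]}

```bash
mkdir -p pics; ls; python3 - <<'E'
from bench import monitor, snapshot, calibration, ctrl
import cv2,numpy as np
s=monitor.read_state();print(s)
for n in("scene","side","wrist"):
    p,d=snapshot(n);np.savez(f"{n}0.npz",p=p,d=d);cv2.imwrite(f"pics/{n}0.png",p[:,:,::-1])
    c=calibration(n);print(n,{k:np.round(v,4).tolist() for k,v in c.items()})
E
```

```text
pics
{'time': 0.0, 'joints': array([-1.27667897e+00,  9.18457226e-02,  1.23188758e+00,  6.44648764e-05,
        1.81980907e+00, -5.67143659e-02]), 'qvel': array([ 0.00018136, -0.00031876,  0.00114405, -0.00025192, -0.00121599,
       -0.00046705]), 'joint_efforts': array([-4.16320072e-04, -4.46452868e+01, -4.06442928e+01,  6.98979339e-02,
        2.94518075e-02, -1.47957016e-04]), 'tool_pos': array([ 0.20613877, -0.56318995,  0.23851377]), 'orientation': array([-0.12272096, -0.69619455, -0.12409515,  0.69631394]), 'wrist_force': array([-0.22840209, -0.93814625,  0.33364444]), 'wrist_torque': array([-0.04340113,  0.01132209, -0.11598466]), 'width': 0.08809015428478176}
scene {'camera_matrix': [[495.6078, 0.0, 327.4212], [0.0, 495.6078, 192.8551], [0.0, 0.0, 1.0]], 'R': [[-0.6606, 0.7506, -0.0119], [0.6337, 0.549, -0.545], [-0.4025, -0.3675, -0.8384]], 't': [0.3766, -0.3181, 1.7287]}
side {'camera_matrix': [[400.8069, 0.0, 327.2969], [0.0, 400.8069, 191.3292], [0.0, 0.0, 1.0]], 'R': [[0.9823, -0.1872, -0.0029], [-0.121, -0.6228, -0.773], [0.1429, 0.7596, -0.6345]], 't': [-0.5695, 0.1499, 1.0545]}
wrist {'camera_matrix': [[339.9204, 0.0, 320.2345], [0.0, 339.9204, 198.5733], [0.0, 0.0, 1.0]], 'mount': [[0.0002, -0.2528, 0.9675, -0.1451], [1.0, 0.0018, 0.0002, -0.0001], [-0.0018, 0.9675, 0.2528, -0.068], [0.0, 0.0, 0.0, 1.0]]}
```

View pics/scene0.png

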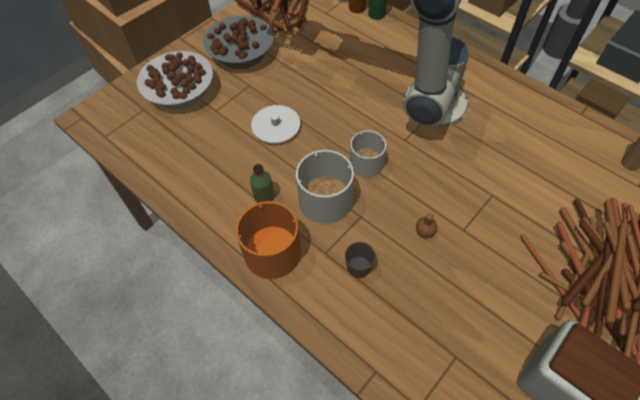

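View pics/side0.png

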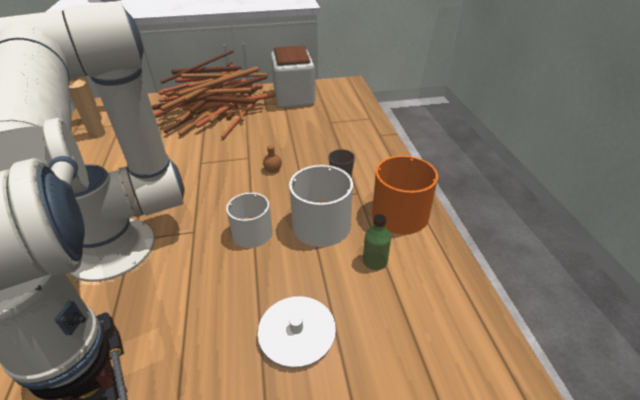

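View pics/wrist0.png

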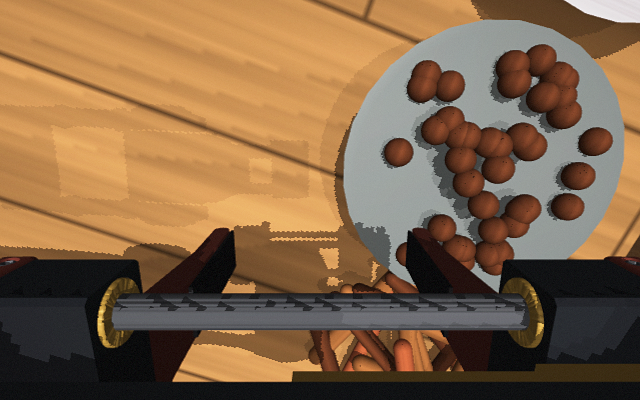

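In the scene view the tub-like things are: orange at (269,240), large white at (325,185), small white at (368,153). The orange one is excluded and the larger of the white ones is meant, so it is (325,185). I will confirm this in a crop and measure.

```bash
cat > h.py <<'E'
import numpy as np,cv2
from scipy.spatial.transform import Rotation as Ro
from scipy.optimize import least_squares
from bench import calibration
def cam(n,pos=None,q=None):
    c=calibration(n);K=np.array(c["camera_matrix"])
    if n!="wrist":
        R=np.array(c["R"]);t=np.array(c["t"]);return K,R.T,-R.T@t
    M=np.array(c["mount"]);A=Ro.from_quat([q[1],q[2],q[3],q[0]]).as_matrix()
    return K,A@M[:3,:3],A@M[:3,3]+pos
def ray(C,uv):
    K,R,o=C;uv=np.atleast_2d(uv);d=np.c_[(uv-K[[0,1],2])/K[0,0],np.ones(len(uv))]
    return o,d@R.T
def onplane(C,uv,z):
    o,d=ray(C,uv);return o+d*((z-o[2])/d[:,2])[:,None]
def cloud(C,dep):
    v,u=np.mgrid[:dep.shape[0],:dep.shape[1]]
    o,d=ray(C,np.c_[u.ravel(),v.ravel()]);P=o+d*dep.ravel()[:,None];P[dep.ravel()<=0]=np.nan
    return P.reshape(*dep.shape,3)
def tri(c1,u1,c2,u2):
    A=[];b=[]
    for C,u in((c1,u1),(c2,u2)):
        o,d=ray(C,u);d=d[0]/np.linalg.norm(d[0]);Pm=np.eye(3)-np.outer(d,d);A.append(Pm);b.append(Pm@o)
    A=np.vstack(A);b=np.hstack(b);X=np.linalg.lstsq(A,b,rcond=None)[0]
    return X,np.linalg.norm(A@X-b)
def circ(xy):
    f=lambda p:np.hypot(xy[:,0]-p[0],xy[:,1]-p[1])-p[2]
    r=least_squares(f,[*xy.mean(0),.05],loss='soft_l1',f_scale=.001);return r.x,np.sqrt(np.median(f(r.x)**2))
E
python3 - <<'E'
from h import *
for n,boxes in (("scene",dict(big=(290,145,362,225),small=(345,125,392,180),orange=(232,197,306,280),lid=(245,100,305,145),gourd=(412,208,442,240),tin=(342,238,378,280),bottle=(247,160,276,203))),
 ("side",dict(big=(284,162,358,246),small=(224,188,275,248),orange=(370,152,440,232),lid=(253,293,340,368),gourd=(258,143,286,176),tin=(326,148,357,180),bottle=(360,212,394,270)))):
    f=np.load(n+"0.npz");P=cloud(cam(n),f["d"]);
    for k,(a,b,c,d) in boxes.items():
        Q=P[b:d,a:c].reshape(-1,3);Q=Q[np.isfinite(Q[:,2])]
        Q=Q[Q[:,2]>.008];zt=np.percentile(Q[:,2],99.5)
        T=Q[Q[:,2]>zt-.005];cc,e=circ(T[:,:2])
        print(n,k,"ztop",zt.round(4),"topcirc",cc.round(4),e.round(4),len(T),"bbox",Q.min(0).round(3),Q.max(0).round(3))
a=cv2.imread("pics/scene0.png")[95:290,225:450];cv2.imwrite("pics/crop1.png",cv2.resize(a,None,fx=3,fy=3,interpolation=2)[:600,:800])
E
```

```text
scene big ztop 0.1541 topcirc [ 0.5587 -0.0193  0.0783] 0.0018 236 bbox [ 0.34  -0.201  0.008] [0.732 0.106 0.157]
scene small ztop 0.1525 topcirc [ 0.5632 -0.0229  0.0838] 0.0017 45 bbox [ 0.216 -0.15   0.008] [0.53  0.053 0.156]
scene orange ztop 0.1533 topcirc [ 0.7876 -0.0178  0.0779] 0.0015 317 bbox [ 0.624 -0.214  0.008] [0.869 0.079 0.157]
scene lid ztop 0.0603 topcirc [ 0.448  -0.3392  0.0098] 0.0023 35 bbox [ 0.358 -0.493  0.008] [ 0.527 -0.241  0.064]
scene gourd ztop 0.0949 topcirc [0.4467 0.2703 0.007 ] 0.0018 30 bbox [0.399 0.23  0.009] [0.478 0.3   0.097]
scene tin ztop 0.0789 topcirc [0.6603 0.1958 0.0402] 0.0009 89 bbox [0.617 0.154 0.008] [0.701 0.237 0.08 ]
scene bottle ztop 0.1542 topcirc [ 0.6876 -0.1148  0.0623] 0.0035 64 bbox [ 0.631 -0.202  0.008] [ 0.747 -0.057  0.155]
side big ztop 0.1515 topcirc [ 0.5591 -0.0221  0.0781] 0.0016 367 bbox [ 0.478 -0.105  0.008] [0.697 0.231 0.153]
side small ztop 0.102 topcirc [ 0.3681 -0.0157  0.0522] 0.0011 193 bbox [ 0.314 -0.071  0.008] [0.423 0.041 0.103]
side orange ztop 0.1517 topcirc [ 0.787  -0.0216  0.0789] 0.0024 429 bbox [ 0.65  -0.19   0.008] [0.87  0.062 0.153]
side lid ztop 0.0576 topcirc [ 0.449  -0.3407  0.0098] 0.0024 131 bbox [ 0.368 -0.422  0.017] [ 0.53  -0.258  0.06 ]
side gourd ztop 0.0933 topcirc [0.4493 0.2681 0.0068] 0.0016 21 bbox [0.418 0.234 0.008] [0.477 0.281 0.094]
side tin ztop 0.1516 topcirc [ 0.5616 -0.0188  0.0743] 0.002 66 bbox [ 0.586 -0.02   0.014] [0.702 0.24  0.153]
side bottle ztop 0.1515 topcirc [ 0.6689 -0.1751  0.0106] 0.0025 96 bbox [ 0.638 -0.207  0.008] [ 0.745 -0.006  0.152]
```

View pics/crop1.png

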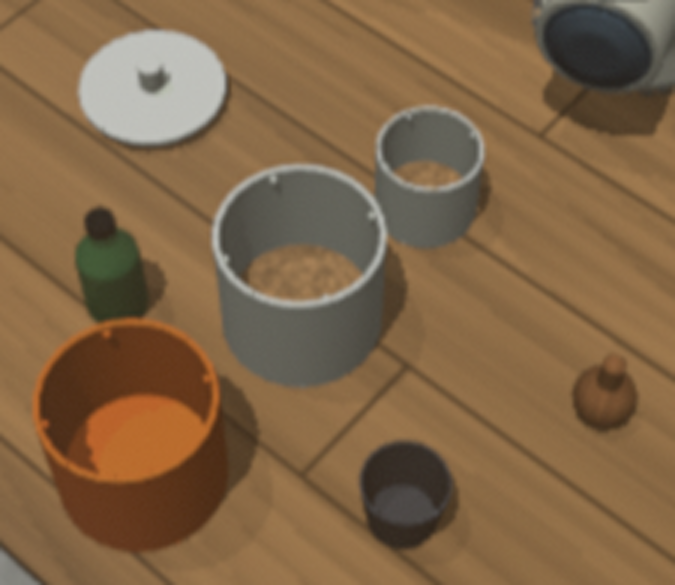

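The crop shows three tubs. The large white tub with cork inside (scene 325,185) measures 157 mm across and 0.15 high. The small white one is about 104 mm across and 0.10 high, and the orange one is excluded, so the target is the large white tub. Next I'll check the cushion depth and the tool geometry.

```bash
python3 - <<'E'
from h import *
from bench import monitor
for n in("scene","side"):
    f=np.load(n+"0.npz");P=cloud(cam(n),f["d"])
    r=np.hypot(P[...,0]-.559,P[...,1]+.021);m=(r<.055)&(P[...,2]<.12);z=P[...,2][m];print(n,"cushion",len(z),np.percentile(z,[5,50,95]).round(4))
    t=(np.hypot(P[...,0]-.45,P[...,1]-.05)<.05);print("table z near",np.nanmedian(P[...,2][t]).round(4))
    m=(abs(r-.078)<.006)&(P[...,2]>.14);print("rim z",np.median(P[...,2][m]).round(4))
    m=(np.hypot(P[...,0]-.4485,P[...,1]+.34)<.08);z=P[...,2][m];print("lid z",np.percentile(z,[10,50,90]).round(4))
    # lid outline centre
    Q=P[m|(np.hypot(P[...,0]-.4485,P[...,1]+.34)<.1)];Q=Q[(Q[:,2]>.014)&(Q[:,2]<.032)];print("lid flange mean bounds",((Q.min(0)+Q.max(0))/2).round(4),(Q.max(0)-Q.min(0)).round(4))
s=monitor.read_state();q=s["orientation"];A=Ro.from_quat([q[1],q[2],q[3],q[0]]).as_matrix();print(A.round(3))
c=calibration("wrist");M=np.array(c["mount"]);K=np.array(c["camera_matrix"])
for x in [[0,0,0],[-.002,0,0],[.017,0,0],[.1,0,0],[.15,0,0],[.2,0,0]]:
    p=np.linalg.inv(M)@np.r_[x,1];print(x,(K@(p[:3]/p[2]))[:2].round(0))
E
```

```text
scene cushion 341 [0.0269 0.0312 0.0352]
table z near 0.0005
rim z 0.1481
lid z [0.0051 0.0232 0.0281]
lid flange mean bounds [ 0.446  -0.3395  0.0232] [0.1626 0.1665 0.017 ]Traceback (most recent call last):
  File "<stdin>", line 5, in <module>
    return _quantile_unchecked(
        a, q, axis, out, overwrite_input, method, keepdims, weights)
    return _ureduce(a,
                    func=_quantile_ureduce_func,
    ...<5 lines>...
                    overwrite_input=overwrite_input,
                    method=method)
    r = func(a, **kwargs)
    result = _quantile(arr,
                       quantiles=q,
    ...<2 lines>...
                       out=out,
                       weights=wgt)
    slices_having_nans = np.isnan(arr[-1, ...])
                                  ~~~^^^^^^^^^
IndexError: index -1 is out of bounds for axis 0 with size 0
```

```bash
python3 - <<'E'
from h import *
from bench import monitor
s=monitor.read_state();q=s["orientation"];A=Ro.from_quat([q[1],q[2],q[3],q[0]]).as_matrix();print(A.round(3))
c=calibration("wrist");M=np.array(c["mount"]);K=np.array(c["camera_matrix"])
for x in [[0,0,0],[-.002,0,0],[.017,0,0],[.1,0,0],[.15,0,0],[.2,0,0]]:
    p=np.linalg.inv(M)@np.r_[x,1];print(x,(K@(p[:3]/p[2]))[:2].round(0))
print("cam origin off world",A@M[:3,3],"axis",A@M[:3,2])
E
```

```text
[[-0.     0.344 -0.939]
 [ 0.001 -0.939 -0.344]
 [-1.    -0.001 -0.   ]]
[0, 0, 0] [320. 261.]
[-0.002, 0, 0] [320. 263.]
[0.017, 0, 0] [320. 247.]
[0.1, 0, 0] [320. 204.]
[0.15, 0, 0] [320. 189.]
[0.2, 0, 0] [320. 178.]
cam origin off world [0.06390869 0.02327204 0.14512908] axis [-0.23778737 -0.08577718 -0.96752232]
```

play_rows:
  targets: [0.24,0.223,0.01,0,0,0,1,0.24,0.223,0.01,0,0,0,1,0.24,0.223,0.01,0,0,0,1,0.24,0.223,0.01,0,0,0,1,0.24,0.223,0.01,0,0,0,1,0.24,0.223,0.01,0,0,0,1,0.24,0.223,0.01,0,0,0,1,0.24,0.223,0.01,0,0,0,1,0.24,0.223,0.01,0,0,0,1,0.24,0.223,0.01,0,0,0,1,0.24,0.223,0.01,0,0,0,1]
  squeeze: 20

```text
time: 1.07
tool_pos: [0.4458, -0.3405, 0.2484]
orientation: [-0.123, -0.696, -0.124, 0.697]
wrist_force: [-0.3, -0.6, -0.3]
width: 0.0879
```

```bash
cat > look.py <<'E'
import sys
from h import *
from bench import monitor,snapshot
def look(tag):
    s=monitor.read_state();p,d=snapshot("wrist");np.savez(f"w_{tag}.npz",p=p,d=d,pos=s["tool_pos"],q=s["orientation"])
    cv2.imwrite(f"pics/w_{tag}.png",p[:,:,::-1]);print(s["time"],s["tool_pos"].round(4),s["joints"].round(3),"qv",abs(s["qvel"]).max().round(4),"F",s["wrist_force"].round(2))
if __name__=="__main__":look(sys.argv[1])
E
python3 look.py lid
```

```text
1.0667 [ 0.4458 -0.3405  0.2484] [-0.713 -0.011  1.32   0.     1.835  0.507] qv 0.0347 F [-0.3  -0.57 -0.26]
```

View pics/w_lid.png

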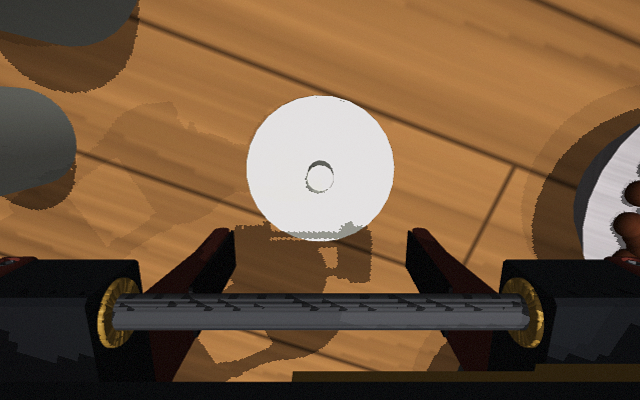

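The lid is in view, with its flange centred at (320,168) and the knob at (319,178). I'll measure those while moving on via a point above the tub to the gourd.

```bash
python3 - <<'E'
from h import *
f=np.load("w_lid.npz");C=cam("wrist",f["pos"],f["q"]);p=f["p"];d=f["d"]
P=cloud(C,d);z=P[...,2]
r=np.hypot(P[...,0]-.4475,P[...,1]+.34)
m=(r<.02)&(z>.045);print("knob top z",np.median(z[m]).round(4),m.sum())
print("flange z",np.median(z[(r<.07)&(r>.03)]).round(4))
g=((p.min(2)>150)).astype(np.uint8);g[245:]=0;g[:,450:]=0
cs,_=cv2.findContours(g,cv2.RETR_EXTERNAL,cv2.CHAIN_APPROX_NONE);c=max(cs,key=cv2.contourArea)[:,0]
c=c[c[:,1]<215]
X=onplane(C,c.astype(float),.023);cc,e=circ(X[:,:2]);print("flange circ",cc.round(4),e)
v,u=np.nonzero(m);Q=P[m];T=Q[Q[:,2]>np.median(Q[:,2])-.003];print("knob centre",((T.min(0)+T.max(0))/2).round(4),(T.max(0)-T.min(0)).round(4),circ(T[:,:2])[0])
K=onplane(C,[[319.5,178.]],.057);print("ray knob",K)
E
```

```text
knob top z 0.338 1589
flange z 0.3287
flange circ [ 0.4467 -0.3392  0.0808] 0.00024122450829308398
knob centre [ 0.4638 -0.3373  0.3421] [0.0069 0.0167 0.0107] [ 0.3308003  -0.38399529  0.14166463]
ray knob [[ 0.44663904 -0.33899045  0.057     ]]
```

play_rows:
  targets: [0.11,0.319,0.08,0,0,0,1,0.11,0.319,0.08,0,0,0,1,0.11,0.319,0.08,0,0,0,1,0.11,0.319,0.08,0,0,0,1,0.11,0.319,0.08,0,0,0,1,0.11,0.319,0.08,0,0,0,1,0.11,0.319,0.08,0,0,0,1,0.11,0.319,0.08,0,0,0,1,0.11,0.319,0.08,0,0,0,1,0.11,0.319,0.08,0,0,0,1,0.11,0.319,0.08,0,0,0,1]

```text
time: 2.03
tool_pos: [0.5553, -0.0233, 0.3282]
orientation: [-0.122, -0.696, -0.123, 0.697]
wrist_force: [0.5, -0.6, -0.9]
width: 0.0879
```

```bash
python3 look.py tub
```

```text
2.0333 [ 0.5553 -0.0233  0.3282] [-0.103  0.01   1.156  0.     1.977  1.118] qv 0.0316 F [ 0.49 -0.56 -0.87]
```

View pics/w_tub.png

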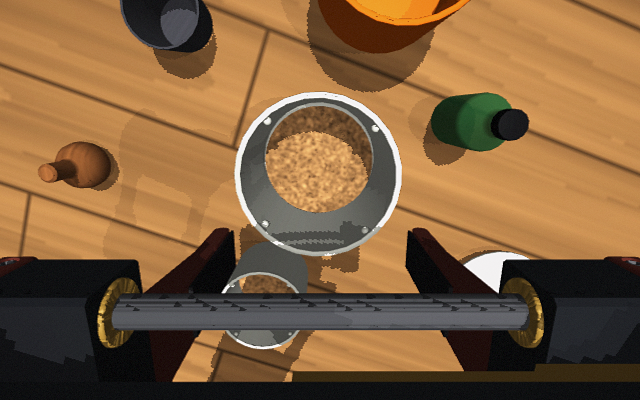

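The tub fills the centre at (318,172), with the catches visible and the cork inside. The gourd is at left, around (75,165). I'll measure the rim and cushion while moving over to the gourd.

```bash
python3 - <<'E'
from h import *
f=np.load("w_tub.npz");C=cam("wrist",f["pos"],f["q"]);p=f["p"];P=cloud(C,f["d"]);z=P[...,2];ok=z<.18
hsv=cv2.cvtColor(p,cv2.COLOR_RGB2HSV)
g=((hsv[...,1]<50)).astype(np.uint8);g[245:]=0;g[:,:225]=0;g[:,410:]=0;g[:85]=0
w=((p.min(2)>200)).astype(np.uint8);w[242:]=0;w[:,:225]=0;w[:,410:]=0;w[:85]=0
cs,_=cv2.findContours(g,cv2.RETR_EXTERNAL,cv2.CHAIN_APPROX_NONE);c=max(cs,key=cv2.contourArea)[:,0];c=c[(c[:,1]<225)]
X=onplane(C,c.astype(float),.15);cc,e=circ(X[:,:2]);print("rim outer circ",cc.round(4),e)
r=np.hypot(P[...,0]-cc[0],P[...,1]-cc[1])
m=(r<.06)&(z<.1);print("cushion",np.percentile(z[m],[5,50,95]).round(4),m.sum())
m=(r<.085)&(r>.072)&(z>.14)&(z<.16);print("rim z",np.median(z[m]).round(4),circ(P[m][:,:2])[0].round(4))
m=(np.hypot(P[...,0]-.448,P[...,1]-.269)<.04)&(z>.03)&ok;print("gourd",m.sum(),z[m].max())
m=(z<.03)&(r>.15)&(z>-.05);print("table z",np.median(z[m]))
f=np.load("w_lid.npz");C=cam("wrist",f["pos"],f["q"]);P=cloud(C,f["d"]);z=P[...,2];r=np.hypot(P[...,0]-.4467,P[...,1]+.339)
m=(r<.02)&(z>.05)&(z<.08);print("knob",np.median(z[m]),circ(P[m][:,:2]),P[m].min(0),P[m].max(0));m=(r<.07)&(r>.03)&(z<.1);print("flange z",np.median(z[m]))
E
```

```text
rim outer circ [ 0.5574 -0.0198  0.0803] 0.00020978469266559184
cushion [0.0297 0.0311 0.0325] 6582
rim z 0.1495 [ 0.5581 -0.0197  0.077 ]
gourd 2168 0.09419377731442796
table z 0.00018324526797908192
knob 0.05687370275626413 (array([ 0.4474928 , -0.33917787,  0.00975413]), np.float64(0.002505798969198407)) [ 0.43323052 -0.35293851  0.05002504] [ 0.46057738 -0.32575475  0.05929431]
flange z 0.023000652982014147
```

play_rows:
  targets: [-0.107,0.292,-0.078,0,0,0,1,-0.107,0.292,-0.078,0,0,0,1,-0.107,0.292,-0.078,0,0,0,1,-0.107,0.292,-0.078,0,0,0,1,-0.107,0.292,-0.078,0,0,0,1,-0.107,0.292,-0.078,0,0,0,1,-0.107,0.292,-0.078,0,0,0,1,-0.107,0.292,-0.078,0,0,0,1,-0.107,0.292,-0.078,0,0,0,1,-0.107,0.292,-0.078,0,0,0,1,-0.107,0.292,-0.078,0,0,0,1]

```text
time: 3.0
tool_pos: [0.4489, 0.266, 0.2499]
orientation: [-0.121, -0.696, -0.121, 0.697]
wrist_force: [-0.1, -0.1, 0.3]
width: 0.0875
```

```bash
python3 look.py gourd
```

```text
3.0 [0.4489 0.266  0.2499] [ 4.690e-01 -1.150e-01  1.417e+00  1.000e-03  1.842e+00  1.695e+00] qv 0.0123 F [-0.13 -0.12  0.28]
```

View pics/w_gourd.png

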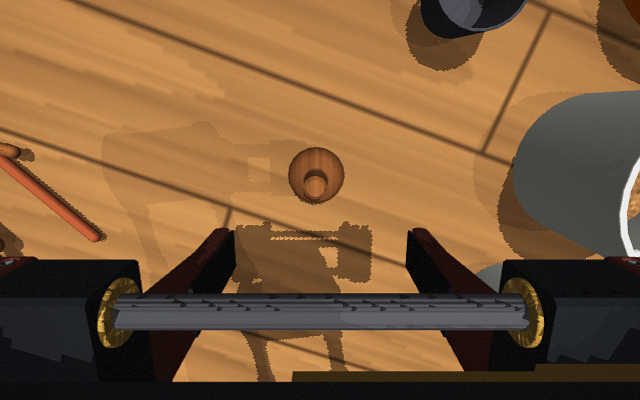

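The gourd is seen from above: belly at (317,175), neck top at (315,187).

```bash
python3 - <<'E'
from h import *
f=np.load("w_gourd.npz");C=cam("wrist",f["pos"],f["q"]);p=f["p"];P=cloud(C,f["d"]);z=P[...,2]
r=np.hypot(P[...,0]-.448,P[...,1]-.268)
m=(r<.04)&(z>.075)&(z<.12);print("neck z",np.median(z[m]),np.percentile(z[m],95),P[m].min(0),P[m].max(0),m.sum())
T=P[m&(z>.086)];print("neck top mid",((T.min(0)+T.max(0))/2).round(4),T.mean(0).round(4),(T.max(0)-T.min(0)).round(4))
m=(r<.05)&(z>.015)&(z<.06);Q=P[m];print("belly bbox mid",((Q.min(0)+Q.max(0))/2).round(4),(Q.max(0)-Q.min(0)).round(4))
g=m|((r<.05)&(z>.015)&(z<.12));v,u=np.nonzero(g);
# sphere fit belly
fs=lambda s:np.linalg.norm(Q-s[:3],axis=1)-s[3]
S=least_squares(fs,[.448,.268,.027,.03],loss='soft_l1',f_scale=.001).x;print("sphere",S.round(4))
a=cv2.resize(p[140:220,270:370],None,fx=8,fy=8,interpolation=2);cv2.imwrite("pics/gz.png",a[:600,:,::-1])
print(onplane(C,[[315.5,186.5]],.092))
E
```

```text
neck z 0.09132947186503593 0.09305510314504231 [0.4347903  0.25943582 0.07507171] [0.45689773 0.28106616 0.09431193] 487
neck top mid [0.4458 0.2703 0.0902] [0.4467 0.2703 0.0913] [0.0221 0.0216 0.0083]
belly bbox mid [0.4473 0.2701 0.0434] [0.0589 0.061  0.0331]
sphere [0.4459 0.27   0.0285 0.0301]
[[0.44727107 0.27015649 0.092     ]]
```

View pics/gz.png

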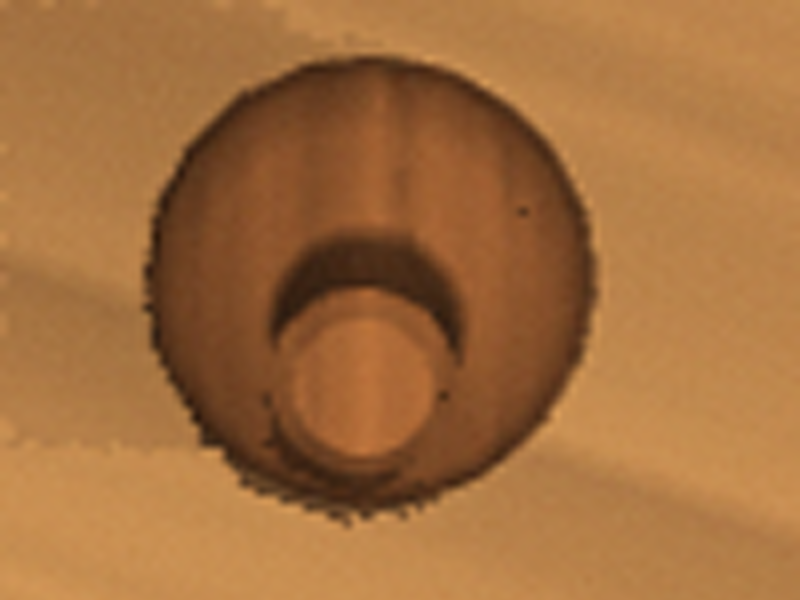

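play_rows:
  targets: [-0.0025,0.0042,-0.04,0,0,0,1,-0.0025,0.0042,-0.08,0,0,0,1,-0.0025,0.0042,-0.12,0,0,0,1,-0.0025,0.0042,-0.145,0,0,0,1,-0.0025,0.0042,-0.16,0,0,0,1,-0.0025,0.0042,-0.173,0,0,0,1,-0.0025,0.0042,-0.173,0,0,0,1,-0.0025,0.0042,-0.173,0,0,0,0,-0.0025,0.0042,-0.173,0,0,0,0,-0.0025,0.0042,-0.173,0,0,0,0]
  squeeze: 15

```text
time: 3.88
tool_pos: [0.4477, 0.2704, 0.0793]
orientation: [0.121, 0.697, 0.122, -0.696]
wrist_force: [0.1, 0.3, 0.7]
width: 0.0711
```

```bash
python3 look.py g2
```

```text
3.8833 [0.4477 0.2704 0.0793] [ 4.780e-01 -9.000e-02  1.696e+00  1.000e-03  1.533e+00  1.704e+00] qv 0.0057 F [0.11 0.28 0.73]
```

View pics/w_g2.png

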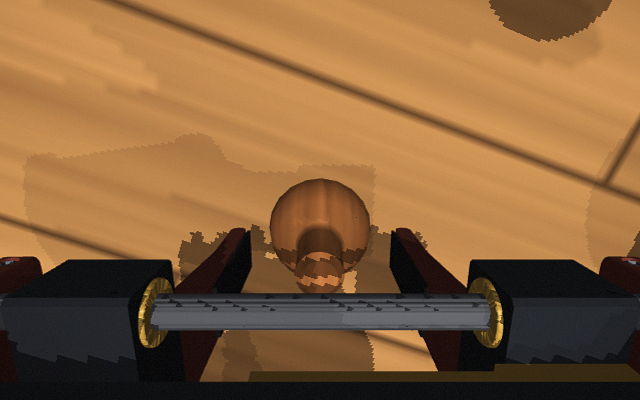

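The neck is at (320,272), centred between the fingers. Close.

play_rows:
  targets: [-0.001,0,-0.002,0,0,0,-0.3,-0.001,0,-0.002,0,0,0,-0.3,-0.001,0,-0.002,0,0,0,-0.3,-0.001,0,-0.002,0,0,0,-0.6,-0.001,0,-0.002,0,0,0,-0.6,-0.001,0,-0.002,0,0,0,-0.6,-0.001,0,-0.002,0,0,0,-0.6,-0.001,0,-0.002,0,0,0,-0.6,-0.001,0,-0.002,0,0,0,-0.6,-0.001,0,-0.002,0,0,0,-0.6,-0.001,0,-0.002,0,0,0,-0.6,-0.001,0,-0.002,0,0,0,-0.6]

```text
time: 4.93
tool_pos: [0.4465, 0.2705, 0.0771]
orientation: [0.121, 0.697, 0.122, -0.696]
wrist_force: [-0.1, 0.6, 0.6]
width: 0.0216
```

play_rows:
  targets: [0,0,0,0,0,0,-1,0,0,0,0,0,0,-1,0,0,0.01,0,0,0,-1,0,0,0.03,0,0,0,-1,0,0,0.06,0,0,0,-1,0,0,0.1,0,0,0,-1,0,0,0.14,0,0,0,-1,0,0,0.18,0,0,0,-1,0,0,0.2,0,0,0,-1,0,0,0.2,0,0,0,-1,0,0,0.2,0,0,0,-1]

```text
time: 5.85
tool_pos: [0.4469, 0.2707, 0.2789]
orientation: [0.12, 0.698, 0.122, -0.695]
wrist_force: [0.4, -0.2, -1.9]
width: 0.0215
```

```bash
python3 look.py g3;python3 -c "
from bench import monitor
s=monitor.read_state();print(s['wrist_force'],s['width'])"
```

```text
5.85 [0.4469 0.2707 0.2789] [ 4.790e-01 -1.100e-01  1.361e+00  1.000e-03  1.886e+00  1.706e+00] qv 0.0768 F [ 0.45 -0.24 -1.87]
[-0.27359258  0.42651307 -1.61315303] 0.021088950761900895
```

View pics/w_g3.png

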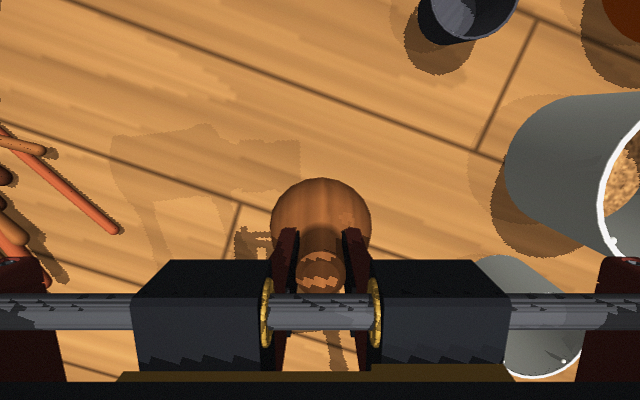

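Gourd held upright at (320,215). Carry it over the tub.

play_rows:
  targets: [0.011,-0.029,0.005,0,0,0,-1,0.024,-0.063,0.005,0,0,0,-1,0.037,-0.097,0.005,0,0,0,-1,0.05,-0.131,0.005,0,0,0,-1,0.063,-0.165,0.005,0,0,0,-1,0.076,-0.199,0.005,0,0,0,-1,0.089,-0.233,0.005,0,0,0,-1,0.101,-0.264,0.005,0,0,0,-1,0.108,-0.283,0.005,0,0,0,-1,0.111,-0.291,0.005,0,0,0,-1,0.111,-0.291,0.005,0,0,0,-1,0.111,-0.291,0.005,0,0,0,-1]

```text
time: 6.9
tool_pos: [0.557, -0.02, 0.28]
orientation: [-0.12, -0.696, -0.122, 0.697]
wrist_force: [-0.8, 0.8, -0.7]
width: 0.0217
```

```bash
python3 - <<'E'
from h import *
from bench import snapshot,monitor
out=[]
for n,(a,b,c,d) in (("side",(240,60,440,260)),("scene",(230,60,430,260))):
    p,dd=snapshot(n);out.append(cv2.resize(p[b:d,a:c],(400,400)))
    np.savez(n+"1.npz",p=p,d=dd)
cv2.imwrite("pics/over.png",np.hstack(out)[:,:,::-1])
s=monitor.read_state();print(s["time"],s["tool_pos"],s["wrist_force"],s["width"])
E
```

```text
7.0 [ 0.55700426 -0.01915221  0.2811909 ] [ 0.72452914 -0.60800565 -1.1684902 ] 0.02123401471652425
```

View pics/over.png

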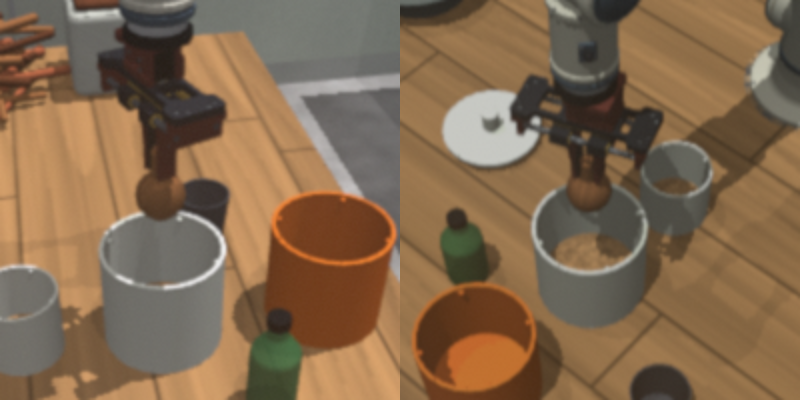

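The gourd hangs over the tub mouth. Lower it, fast at first and then feeling for the cushion.

play_rows:
  targets: [0.001,-0.001,-0.02,0,0,0,-1,0.001,-0.001,-0.05,0,0,0,-1,0.001,-0.001,-0.08,0,0,0,-1,0.001,-0.001,-0.11,0,0,0,-1,0.001,-0.001,-0.13,0,0,0,-1,0.001,-0.001,-0.138,0,0,0,-1,0.001,-0.001,-0.142,0,0,0,-1,0.001,-0.001,-0.146,0,0,0,-1,0.001,-0.001,-0.15,0,0,0,-1,0.001,-0.001,-0.15,0,0,0,-1,0.001,-0.001,-0.15,0,0,0,-1]

```text
time: 7.92
tool_pos: [0.5585, -0.0201, 0.1323]
orientation: [0.121, 0.697, 0.122, -0.696]
wrist_force: [1.0, 0.1, -0.0]
width: 0.0216
```

play_rows:
  targets: [0,0,-0.003,0,0,0,-1,0,0,-0.006,0,0,0,-1,0,0,-0.009,0,0,0,-1,0,0,-0.012,0,0,0,-1,0,0,-0.012,0,0,0,-1]

```text
time: 8.33
tool_pos: [0.5581, -0.0201, 0.1193]
orientation: [0.121, 0.697, 0.122, -0.696]
wrist_force: [-0.1, -0.4, -1.3]
width: 0.0213
```

```bash
python3 look.py intub
```

```text
8.3333 [ 0.5581 -0.0201  0.1193] [-0.098 -0.011  1.548  0.002  1.604  1.127] qv 0.0106 F [-0.08 -0.42 -1.34]
```

View pics/w_intub.png

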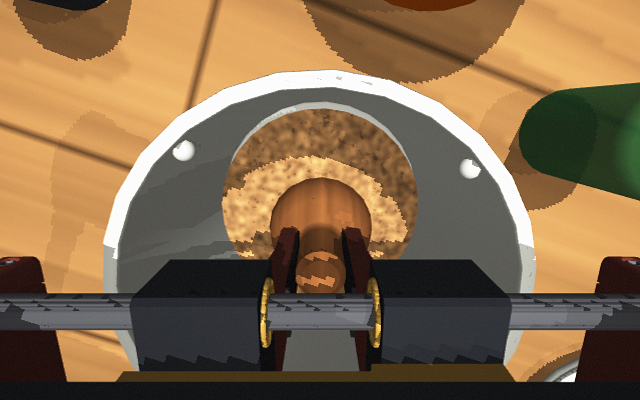

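The gourd is in the tub, centred over the cork, with no contact yet. Continue in small steps.

play_rows:
  targets: [0,0,-0.002,0,0,0,-1,0,0,-0.004,0,0,0,-1,0,0,-0.006,0,0,0,-1,0,0,-0.008,0,0,0,-1,0,0,-0.008,0,0,0,-1,0,0,-0.008,0,0,0,-1]

```text
time: 8.88
tool_pos: [0.5581, -0.0201, 0.1114]
orientation: [0.121, 0.697, 0.122, -0.696]
wrist_force: [0.1, 0.5, -1.0]
width: 0.0215
```

play_rows:
  targets: [0,0,-0.001,0,0,0,-1,0,0,-0.002,0,0,0,-1,0,0,-0.002,0,0,0,-1]

```text
time: 9.13
tool_pos: [0.558, -0.0201, 0.1092]
orientation: [0.121, 0.697, 0.122, -0.696]
wrist_force: [-0.2, 0.2, -1.1]
width: 0.0217
```

```bash
cat > ff.py <<'E'
from bench import monitor,snapshot
import numpy as np
F=[]
for i in range(4):
    s=monitor.read_state();F.append(s["wrist_force"]);snapshot("side")
s=monitor.read_state();F.append(s["wrist_force"]);print(s["time"],s["tool_pos"].round(4),np.mean(F,0).round(2),np.array(F)[:,2].round(1),s["width"])
E
python3 ff.py
```

```text
9.3333 [ 0.5581 -0.0201  0.1095] [-0.14  0.08 -1.07] [-1.1 -1.  -1.9 -1.  -0.4] 0.021639081887794634
```

Free-hanging force is about −1.1 N. One step further.

play_rows:
  targets: [0,0,-0.001,0,0,0,-1,0,0,-0.001,0,0,0,-1]

```text
time: 9.5
tool_pos: [0.5581, -0.0201, 0.1084]
orientation: [0.121, 0.697, 0.122, -0.696]
wrist_force: [-1.2, 0.1, -0.7]
width: 0.0215
```

```bash
python3 ff.py
```

```text
9.7 [ 0.5581 -0.0201  0.1085] [ 0.01 -0.23 -0.93] [-0.7 -0.4 -0.8 -1.2 -1.5] 0.021338078716581443
```

play_rows:
  targets: [0,0,-0.001,0,0,0,-1,0,0,-0.001,0,0,0,-1]

```text
time: 9.87
tool_pos: [0.5582, -0.0201, 0.1077]
orientation: [0.121, 0.697, 0.122, -0.696]
wrist_force: [-0.1, 0.0, 0.6]
width: 0.0216
```

```bash
python3 ff.py
```

```text
10.0667 [ 0.5582 -0.0201  0.1077] [-0.03 -0.    0.8 ] [0.6 1.5 0.7 0.8 0.4] 0.021409212276334078
```

Contact felt: force rose by 1.9 N, about the gourd's weight plus a little. TCP is at 0.1077, which puts the cushion at about 31 mm, matching the depth estimate. Let go.

play_rows:
  targets: [0,0,0,0,0,0,-0.4,0,0,0,0,0,0,-0.3,0,0,0,0,0,0,-0.2,0,0,0,0,0,0,-0.1,0,0,0,0,0,0,0.0,0,0,0,0,0,0,0.1,0,0,0,0,0,0,0.1,0,0,0,0,0,0,0.1,0,0,0,0,0,0,0.1]

```text
time: 10.82
tool_pos: [0.5582, -0.0201, 0.1077]
orientation: [0.121, 0.697, 0.122, -0.696]
wrist_force: [0.5, 0.1, 0.4]
width: 0.0484
```

```bash
python3 look.py rel
```

```text
10.8167 [ 0.5582 -0.0201  0.1077] [-0.098 -0.006  1.564  0.002  1.583  1.127] qv 0.0008 F [0.54 0.06 0.43]
```

View pics/w_rel.png

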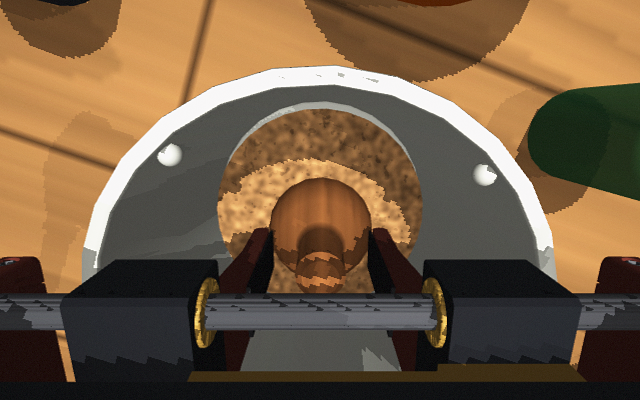

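Fingers are clear either side of the neck at (320,270) and the gourd stands. Raise slowly, then look again.

play_rows:
  targets: [0,0,0.008,0,0,0,0.1,0,0,0.02,0,0,0,0.1,0,0,0.035,0,0,0,0.1,0,0,0.065,0,0,0,0.1,0,0,0.1,0,0,0,0.1,0,0,0.14,0,0,0,0.1,0,0,0.17,0,0,0,0.1,0,0,0.18,0,0,0,0.1,0,0,0.18,0,0,0,0.1]

```text
time: 11.62
tool_pos: [0.5591, -0.0202, 0.2929]
orientation: [0.122, 0.7, 0.122, -0.693]
wrist_force: [0.6, -0.8, 0.9]
width: 0.0481
```

```bash
python3 look.py up; python3 - <<'E'
from h import *
f=np.load("w_up.npz");C=cam("wrist",f["pos"],f["q"]);P=cloud(C,f["d"]);z=P[...,2]
r=np.hypot(P[...,0]-.558,P[...,1]+.02)
m=(r<.03)&(z>.1)&(z<.14);T=P[m];T=T[T[:,2]>T[:,2].max()-.008];print("neck top",((T.min(0)+T.max(0))/2).round(4),np.median(T[:,2]))
m=(r<.06)&(z>.0)&(z<.08)&(z>.045);Q=P[m];S=least_squares(lambda s:np.linalg.norm(Q-s[:3],axis=1)-s[3],[.558,-.02,.058,.03],loss='soft_l1',f_scale=.001).x;print("belly",S.round(4))
p=f["p"];hsv=cv2.cvtColor(p,cv2.COLOR_RGB2HSV);g=(hsv[...,1]<50).astype(np.uint8);g[240:]=0;g[:,:200]=0;g[:,430:]=0
cs,_=cv2.findContours(g,cv2.RETR_EXTERNAL,cv2.CHAIN_APPROX_NONE);c=max(cs,key=cv2.contourArea)[:,0];c=c[(c[:,1]<215)]
X=onplane(C,c.astype(float),.15);print("rim",circ(X[:,:2]))
E
```

```text
11.6167 [ 0.5591 -0.0202  0.2929] [-0.098 -0.009  1.238  0.002  1.903  1.127] qv 0.1019 F [ 0.62 -0.8   0.91]
neck top [ 0.5576 -0.0205  0.1207] 0.1224916635733998
belly [ 0.5575 -0.0205  0.0589  0.0303]
rim (array([ 0.55739828, -0.01972672,  0.08032348]), np.float64(0.00020652418021829821))
```

View pics/w_up.png

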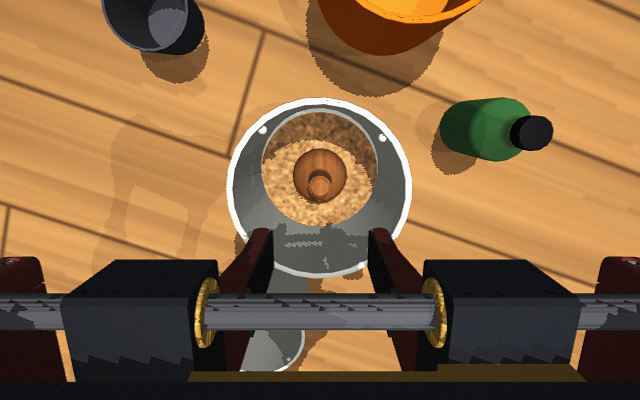

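The gourd stands upright: neck top at z 0.1225 (expected 0.123), belly and neck axis within 0.1 mm of each other. Now the lid.

play_rows:
  targets: [-0.0124,-0.034,-0.005,0,0,0,0.4,-0.024,-0.068,-0.01,0,0,0,0.4,-0.036,-0.102,-0.02,0,0,0,0.4,-0.048,-0.136,-0.03,0,0,0,0.4,-0.06,-0.17,-0.05,0,0,0,0.4,-0.072,-0.204,-0.07,0,0,0,0.4,-0.084,-0.238,-0.1,0,0,0,0.4,-0.096,-0.27,-0.13,0,0,0,0.4,-0.106,-0.3,-0.15,0,0,0,0.4,-0.1125,-0.319,-0.17,0,0,0,0.4,-0.1125,-0.319,-0.17,0,0,0,0.4,-0.1125,-0.319,-0.17,0,0,0,0.4,-0.1125,-0.319,-0.17,0,0,0,0.4]

```text
time: 12.75
tool_pos: [0.446, -0.3382, 0.1187]
orientation: [0.121, 0.698, 0.123, -0.695]
wrist_force: [0.4, -0.3, 0.8]
width: 0.0612
```

```bash
cat > tilt.py <<'E'
from h import *
from bench import monitor
s=monitor.read_state();q=s["orientation"];A=Ro.from_quat([q[1],q[2],q[3],q[0]]).as_matrix()
x=A[:,0];print("tool x",x.round(4),"correct rotvec",np.cross(x,[0,0,-1]).round(4),s["tool_pos"].round(4))
E
python3 tilt.py; python3 look.py lid2; python3 tilt.py
```

```text
tool x [ 0.003   0.0033 -1.    ] correct rotvec [-0.0033  0.003   0.    ] [ 0.446  -0.3382  0.1187]
12.75 [ 0.446  -0.3382  0.1187] [-0.712 -0.007  1.546  0.004  1.603  0.513] qv 0.0312 F [ 0.37 -0.33  0.81]
tool x [ 0.0046  0.0018 -1.    ] correct rotvec [-0.0018  0.0046  0.    ] [ 0.4467 -0.3382  0.1199]
```

View pics/w_lid2.png

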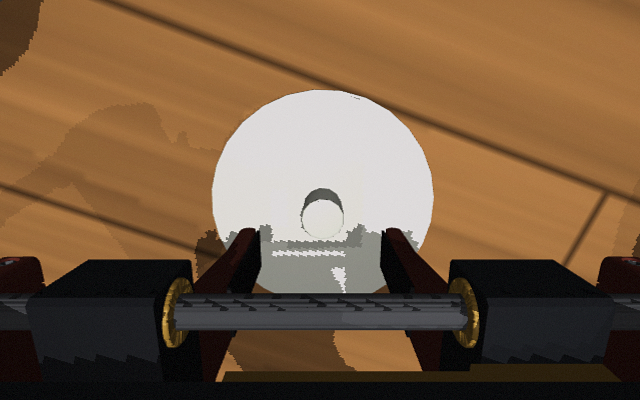

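The lid lies undisturbed, knob top at (322,220), between the fingers. Re-measure the knob and go down.

```bash
python3 - <<'E'
from h import *
f=np.load("w_lid2.npz");C=cam("wrist",f["pos"],f["q"]);p=f["p"];P=cloud(C,f["d"]);z=P[...,2];r=np.hypot(P[...,0]-.4467,P[...,1]+.339)
m=(r<.025)&(z>.05)&(z<.065);T=P[m];print(((T.min(0)+T.max(0))/2).round(4),(T.max(0)-T.min(0)).round(4),np.median(T[:,2]))
g=(z<.06)&(z>.012)&(r<.1);g=g.astype(np.uint8);g[222:]=0
cs,_=cv2.findContours(g,cv2.RETR_EXTERNAL,cv2.CHAIN_APPROX_NONE);c=max(cs,key=cv2.contourArea)[:,0];c=c[c[:,1]<215]
print("flange",circ(onplane(C,c.astype(float),.023)[:,:2]))
print(onplane(C,[[322.,220]],.057))
E
```

```text
[ 0.4473 -0.3392  0.0544] [0.0272 0.0278 0.0088] 0.056869160539804384
flange (array([ 0.44725101, -0.33912502,  0.08079537]), np.float64(0.00019274181477141328))
[[ 0.44638773 -0.3391083   0.057     ]]
```

play_rows:
  targets: [0.0003,-0.001,-0.02,-0.002,0.0046,0,0.4,0.0003,-0.001,-0.045,-0.002,0.0046,0,0.4,0.0003,-0.001,-0.065,-0.002,0.0046,0,0.4,0.0003,-0.001,-0.074,-0.002,0.0046,0,0.4,0.0003,-0.001,-0.076,-0.002,0.0046,0,0.4,0.0003,-0.001,-0.076,-0.002,0.0046,0,0.2,0.0003,-0.001,-0.076,-0.002,0.0046,0,0,0.0003,-0.001,-0.076,-0.002,0.0046,0,-0.2,0.0003,-0.001,-0.076,-0.002,0.0046,0,-1,0.0003,-0.001,-0.076,-0.002,0.0046,0,-1,0.0003,-0.001,-0.076,-0.002,0.0046,0,-1,0.0003,-0.001,-0.076,-0.002,0.0046,0,-1,0.0003,-0.001,-0.076,-0.002,0.0046,0,-1,0.0003,-0.001,-0.076,-0.002,0.0046,0,-1]
  squeeze: 40

```text
time: 13.97
tool_pos: [0.4473, -0.3397, 0.0447]
orientation: [0.123, 0.697, 0.122, -0.696]
wrist_force: [-0.1, 0.1, 4.0]
width: 0.0271
```

```bash
python3 tilt.py; python3 ff.py
```

```text
tool x [ 0.0011 -0.0013 -1.    ] correct rotvec [0.0013 0.0011 0.    ] [ 0.4473 -0.3397  0.0447]
14.1667 [ 0.4473 -0.3397  0.0447] [ 0.3  -0.58  4.76] [4.  5.  4.4 5.1 5.3] 0.027337188051040053
```

play_rows:
  targets: [0,0,0.01,0,0,0,-1,0,0,0.03,0,0,0,-1,0,0,0.06,0,0,0,-1,0,0,0.1,0,0,0,-1,0,0,0.14,0,0,0,-1,0,0,0.18,0,0,0,-1,0,0,0.205,0,0,0,-1,0,0,0.215,0,0,0,-1,0,0,0.215,0,0,0,-1,0,0,0.215,0,0,0,-1]

```text
time: 15.0
tool_pos: [0.4471, -0.3395, 0.258]
orientation: [-0.122, -0.696, -0.122, 0.697]
wrist_force: [0.7, 0.6, -1.2]
width: 0.0273
```

play_rows:
  targets: [0.012,0.035,0,0,0,0,-1,0.024,0.07,0,0,0,0,-1,0.036,0.105,0,0,0,0,-1,0.048,0.14,0,0,0,0,-1,0.06,0.175,0,0,0,0,-1,0.072,0.21,0,0,0,0,-1,0.084,0.245,0,0,0,0,-1,0.096,0.28,0,0,0,0,-1,0.105,0.305,0,0,0,0,-1,0.11,0.319,0,0,0,0,-1,0.11,0.319,0,0,0,0,-1,0.11,0.319,0,0,0,0,-1,0.11,0.319,0,0,0,0,-1]

```text
time: 16.08
tool_pos: [0.5564, -0.0211, 0.2558]
orientation: [-0.122, -0.695, -0.122, 0.698]
wrist_force: [0.2, -0.1, -1.3]
width: 0.0273
```

```bash
python3 tilt.py; python3 look.py lid3; python3 ff.py;python3 tilt.py; python3 - <<'E'
from h import *
from bench import snapshot
p,d=snapshot("side");q,e=snapshot("scene");np.savez("lid3.npz",p=p,d=d,q=q,e=e)
cv2.imwrite("pics/lid3.png",np.hstack([cv2.resize(p[60:260,220:420],(400,400)),cv2.resize(q[60:260,230:430],(400,400))])[:,:,::-1])
E
```

```text
tool x [-0.0044  0.     -1.    ] correct rotvec [-0.     -0.0044 -0.    ] [ 0.5564 -0.0211  0.2558]
16.0833 [ 0.5564 -0.0211  0.2558] [-0.099 -0.018  1.314 -0.     1.85   1.125] qv 0.0162 F [ 0.15 -0.1  -1.32]
16.3333 [ 0.5569 -0.0214  0.258 ] [ 0.13 -0.34 -0.79] [-0.5 -0.9 -1.1 -0.4 -1. ] 0.027411776674784817
tool x [-6.e-04  1.e-04 -1.e+00] correct rotvec [-0.0001 -0.0006 -0.    ] [ 0.5569 -0.0214  0.258 ]
```

View pics/lid3.png

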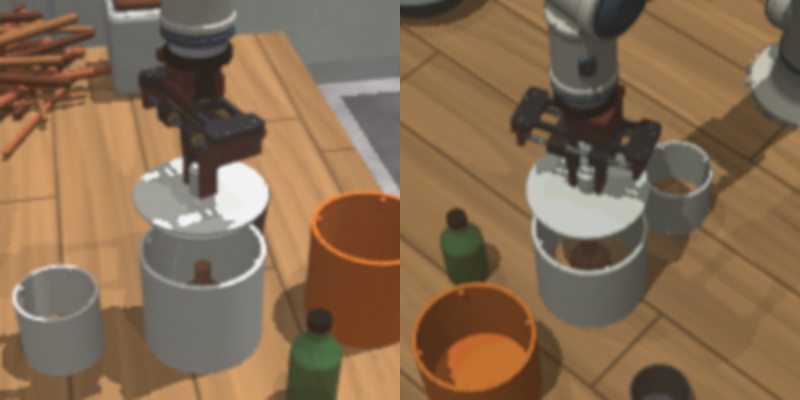

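View pics/w_lid3.png

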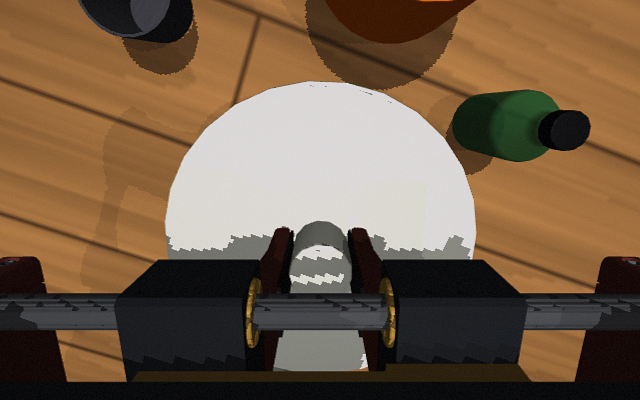

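The lid is held level above the tub and the gourd's neck is visible below it. Measure the lid's centre and tilt in the hand.

```bash
python3 - <<'E'
from h import *
f=np.load("w_lid3.npz");C=cam("wrist",f["pos"],f["q"]);p=f["p"];P=cloud(C,f["d"]);z=P[...,2];print(f["pos"])
r=np.hypot(P[...,0]-f["pos"][0],P[...,1]-f["pos"][1])
g=((r<.095)&(z>.2)&(z<.26)).astype(np.uint8);g[228:]=0
m=(g>0)&(z<.25);Q=P[m];a=np.linalg.lstsq(np.c_[Q[:,:2]-f["pos"][:2],np.ones(len(Q))],Q[:,2],rcond=None)[0];print("flange top slope,z",a.round(4))
cs,_=cv2.findContours(g,cv2.RETR_EXTERNAL,cv2.CHAIN_APPROX_NONE);c=max(cs,key=cv2.contourArea)[:,0];c=c[c[:,1]<220]
cc=circ(onplane(C,c.astype(float),float(a[2]))[:,:2])[0];print("flange",cc,"minus tcp",(cc[:2]-f["pos"][:2]).round(4))
g=np.load("lid3.npz")
for n,k in(("side","d"),("scene","e")):
    P=cloud(cam(n),g[k]);z=P[...,2];r=np.hypot(P[...,0]-.557,P[...,1]+.021);m=(r<.1)&(z>.225)&(z<.25);Q=P[m];Q=Q[(Q[:,2]<.245)]
    a=np.linalg.lstsq(np.c_[Q[:,:2]-[.557,-.021],np.ones(len(Q))],Q[:,2],rcond=None)[0];print(n,a.round(4),((Q.min(0)+Q.max(0))/2).round(4),(Q.max(0)-Q.min(0)).round(4))
E
```

```text
[ 0.55642843 -0.02109691  0.25575893]
flange top slope,z [-0.0092 -0.0009  0.2341]
flange [ 0.5566991  -0.02100003  0.08055804] minus tcp [0.0003 0.0001]
side [-0.0003  0.004   0.2359] [ 0.558  -0.0233  0.2372] [0.1613 0.1631 0.0156]
scene [-0.0036  0.0017  0.2363] [ 0.5625 -0.0217  0.2362] [0.1532 0.1644 0.0155]
```

play_rows:
  targets: [0.0009,0.0015,-0.01,0,0,0,-1,0.0009,0.0015,-0.025,0,0,0,-1,0.0009,0.0015,-0.04,0,0,0,-1,0.0009,0.0015,-0.05,0,0,0,-1,0.0009,0.0015,-0.055,0,0,0,-1,0.0009,0.0015,-0.06,0,0,0,-1,0.0009,0.0015,-0.064,0,0,0,-1,0.0009,0.0015,-0.064,0,0,0,-1,0.0009,0.0015,-0.064,0,0,0,-1]
  squeeze: 60

```text
time: 17.18
tool_pos: [0.5581, -0.0196, 0.1946]
orientation: [0.122, 0.697, 0.122, -0.696]
wrist_force: [0.3, 0.2, -0.5]
width: 0.0273
```

```bash
python3 tilt.py; python3 ff.py
```

```text
tool x [ 3.e-04  0.e+00 -1.e+00] correct rotvec [-0.      0.0003  0.    ] [ 0.5581 -0.0196  0.1946]
17.3833 [ 0.5582 -0.0196  0.1949] [-0.08  0.04 -1.2 ] [-0.5 -1.3 -0.8 -1.7 -1.7] 0.02695403898825737
```

Straight down now, in small steps, to the catches.

play_rows:
  targets: [0,0,-0.002,0,0,0,-1,0,0,-0.004,0,0,0,-1,0,0,-0.006,0,0,0,-1,0,0,-0.006,0,0,0,-1]

```text
time: 17.72
tool_pos: [0.558, -0.0196, 0.1893]
orientation: [0.122, 0.697, 0.122, -0.696]
wrist_force: [-2.0, -0.3, 2.4]
width: 0.0271
```

```bash
python3 tilt.py; python3 ff.py
```

```text
tool x [ 0.001 -0.    -1.   ] correct rotvec [0.    0.001 0.   ] [ 0.558  -0.0196  0.1893]
17.9167 [ 0.558  -0.0196  0.1893] [-2.62  0.34  2.93] [2.4 2.2 3.4 2.6 4.1] 0.027196202267625865
```

play_rows:
  targets: [0,0,-0.001,0,0,0,-1,0,0,-0.002,0,0,0,-1,0,0,-0.002,0,0,0,-1]

```text
time: 18.17
tool_pos: [0.5582, -0.0196, 0.1887]
orientation: [0.122, 0.697, 0.121, -0.696]
wrist_force: [-3.6, 0.5, 7.4]
width: 0.0274
```

play_rows:
  targets: [-0.0007,0,-0.001,0,0,0,-1,-0.0007,0,-0.002,0,0,0,-1,-0.0007,0,-0.003,0,0,0,-1,-0.0007,0,-0.003,0,0,0,-1]

```text
time: 18.5
tool_pos: [0.5582, -0.0197, 0.1883]
orientation: [0.122, 0.699, 0.121, -0.694]
wrist_force: [-3.0, -0.1, 11.3]
width: 0.027
```

```bash
python3 tilt.py; python3 ff.py
```

```text
tool x [ 6.8e-03 -6.0e-04 -1.0e+00] correct rotvec [0.0006 0.0068 0.    ] [ 0.5582 -0.0197  0.1883]
18.7 [ 0.5582 -0.0197  0.1883] [-2.97  0.21 10.71] [11.3 11.  10.4 10.4 10.4] 0.02721125643824221
```

play_rows:
  targets: [-0.001,0,-0.002,0,0.007,0,-1,-0.001,0,-0.004,0,0.007,0,-1,-0.001,0,-0.004,0,0.007,0,-1]

```text
time: 18.95
tool_pos: [0.5584, -0.0197, 0.1874]
orientation: [0.123, 0.698, 0.121, -0.695]
wrist_force: [-1.6, 0.5, 10.7]
width: 0.0272
```

```bash
python3 tilt.py; python3 ff.py; python3 look.py press1; python3 - <<'E'
from h import *
from bench import snapshot
p,d=snapshot("side");q,e=snapshot("scene");np.savez("pr1.npz",p=p,d=d,q=q,e=e)
cv2.imwrite("pics/pr1.png",np.hstack([cv2.resize(p[130:250,270:370],(400,480),interpolation=2),cv2.resize(q[120:240,270:370],(400,480),interpolation=2)])[:,:,::-1])
E
```

```text
tool x [ 0.0055 -0.0011 -1.    ] correct rotvec [0.0011 0.0055 0.    ] [ 0.5584 -0.0197  0.1874]
19.15 [ 0.5585 -0.0198  0.1873] [-1.56  0.29 11.59] [10.7 12.2 11.  11.9 12.1] 0.027118283879313095
19.15 [ 0.5585 -0.0198  0.1873] [-9.600e-02 -2.900e-02  1.446e+00 -1.000e-03  1.719e+00  1.128e+00] qv 0.0025 F [-1.57  0.51 12.13]
```

View pics/pr1.png

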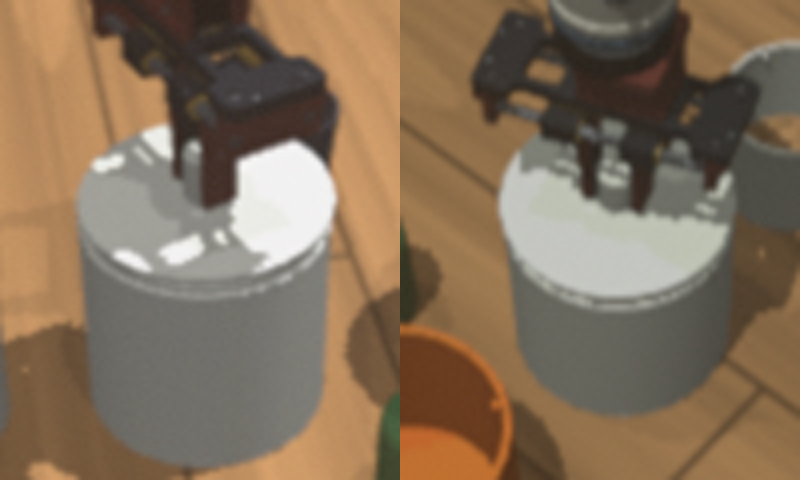

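View pics/w_press1.png

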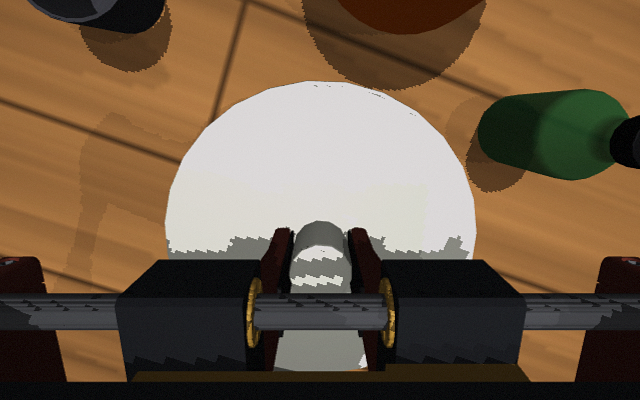

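The lid sits evenly on the catches with a uniform gap (about 12 mm high). Push harder.

play_rows:
  targets: [0,0,-0.003,0,0.006,0,-1,0,0,-0.006,0,0.006,0,-1,0,0,-0.006,0,0.006,0,-1]

```text
time: 19.55
tool_pos: [0.5589, -0.0197, 0.1837]
orientation: [0.123, 0.697, 0.121, -0.696]
wrist_force: [-4.2, -0.3, 5.2]
width: 0.0271
```

```bash
python3 tilt.py; python3 ff.py
```

```text
tool x [ 0.0028 -0.0014 -1.    ] correct rotvec [0.0014 0.0028 0.    ] [ 0.5589 -0.0197  0.1837]
19.75 [ 0.5583 -0.0196  0.1809] [-2.75  0.16  2.62] [ 5.2  5.8  2.9  0.9 -1.7] 0.026889594308127603
```

It is passing the catches. Keep going to the rim.

play_rows:
  targets: [-0.0005,0,-0.002,0,0,0,-1,-0.0005,0,-0.004,0,0,0,-1,-0.0005,0,-0.006,0,0,0,-1,-0.0005,0,-0.007,0,0,0,-1,-0.0005,0,-0.007,0,0,0,-1]

```text
time: 20.17
tool_pos: [0.5578, -0.0196, 0.1769]
orientation: [0.122, 0.697, 0.121, -0.696]
wrist_force: [-7.0, 0.7, 14.3]
width: 0.0272
```

```bash
python3 tilt.py; python3 ff.py
```

```text
tool x [ 0.0015 -0.0012 -1.    ] correct rotvec [0.0012 0.0015 0.    ] [ 0.5578 -0.0196  0.1769]
20.3667 [ 0.5578 -0.0196  0.1769] [-7.18  0.6  14.19] [14.3 15.1 14.4 13.4 13.8] 0.02726431191032828
```

The lid is at or near the rim, with some side load from the grip. Let go, rise and check how it sits.

play_rows:
  targets: [0,0,0.001,0,0,0,-1,0,0,0.001,0,0,0,-0.2,0,0,0.001,0,0,0,0.2,0,0,0.001,0,0,0,0.4,0,0,0.001,0,0,0,0.4,0,0,0.001,0,0,0,0.4,0,0,0.02,0,0,0,0.4,0,0,0.05,0,0,0,0.4,0,0,0.08,0,0,0,0.4,0,0,0.1,0,0,0,0.4,0,0,0.1,0,0,0,0.4,0,0,0.1,0,0,0,0.4]

```text
time: 21.37
tool_pos: [0.5584, -0.0197, 0.2782]
orientation: [0.123, 0.698, 0.121, -0.695]
wrist_force: [0.3, 0.3, 0.6]
width: 0.0616
```

```bash
python3 tilt.py; cat > chk.py <<'E'
import sys
from h import *
from look import look
from bench import snapshot
t=sys.argv[1];look(t)
f=np.load(f"w_{t}.npz");C=cam("wrist",f["pos"],f["q"]);P=[("wrist",cloud(C,f["d"]))]
ims=[]
for n,(a,b) in(("side",(270,130)),("scene",(275,125))):
    p,d=snapshot(n);P.append((n,cloud(cam(n),d)));ims.append(cv2.resize(p[b:b+120,a:a+100],(400,480),interpolation=2))
cv2.imwrite(f"pics/{t}.png",np.hstack(ims)[:,:,::-1])
c=np.array([.5577,-.020])
for n,X in P:
    z=X[...,2];r=np.hypot(X[...,0]-c[0],X[...,1]-c[1])
    m=(r<.078)&(r>.025)&(z>.135)&(z<.18);Q=X[m]
    fn=lambda a:a[0]*(Q[:,0]-c[0])+a[1]*(Q[:,1]-c[1])+a[2]-Q[:,2]
    a=least_squares(fn,[0,0,.155],loss='soft_l1',f_scale=.001).x
    k=X[(r<.012)&(z>.17)&(z<.21)];print(n,len(Q),"slope",a[:2].round(4),"flange top z",a[2].round(4),"knob top",np.median(k[:,2]).round(4) if len(k) else None, k.mean(0).round(4) if len(k) else None)
E
python3 chk.py c1
```

```text
tool x [ 0.0045 -0.0015 -1.    ] correct rotvec [0.0015 0.0045 0.    ] [ 0.5584 -0.0197  0.2782]
21.3667 [ 0.5584 -0.0197  0.2782] [-9.500e-02 -1.300e-02  1.269e+00 -1.000e-03  1.881e+00  1.128e+00] qv 0.0616 F [0.31 0.3  0.58]
wrist 24068 slope [-0.0011 -0.0002] flange top z 0.1551 knob top 0.1892 [ 0.5579 -0.02    0.1892]
side 1539 slope [ 0.0024 -0.0001] flange top z 0.1549 knob top 0.189 [ 0.5568 -0.0223  0.1868]
scene 1748 slope [0.0004 0.0021] flange top z 0.1551 knob top 0.1889 [ 0.5595 -0.0189  0.1875]
```

View pics/c1.png

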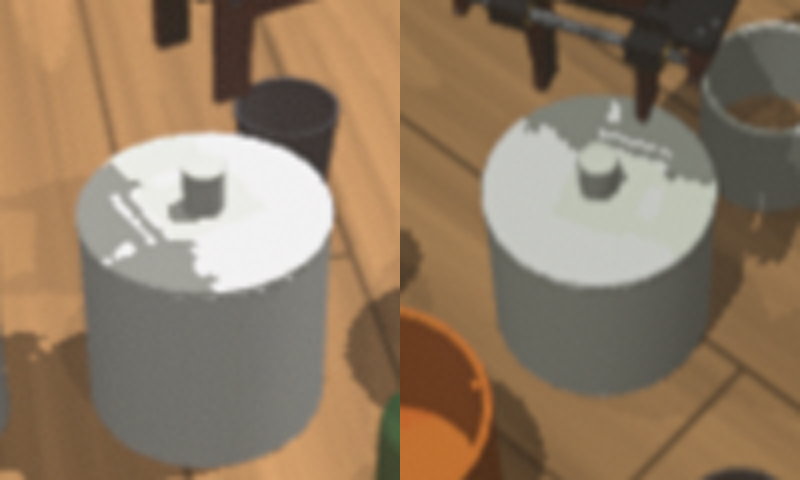

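View pics/w_c1.png

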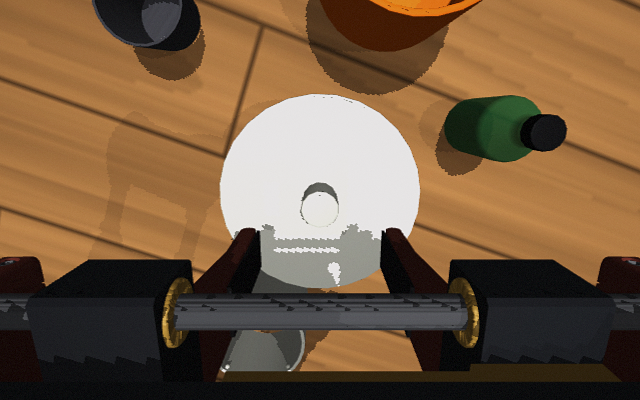

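The gap has closed: flange top at z 0.155 and knob top at 0.189, both as expected when home, and level within about 0.2° in all three views. The lid is home all round and the gripper is clear, so hand in.

```bash
python3 - <<'E'
from bench import ctrl,monitor
s=monitor.read_state();print(s["time"],s["wrist_force"].round(2),abs(s["qvel"]).max());print(ctrl.finish_job())
E
```

```text
21.5167 [ 0.24  0.6  -0.57] 0.005375802960088062
the job is handed in; nothing more can be done
None
```

The gourd is standing on the cork cushion in the large white tub and the lid is snapped home. I handed the job in at 21.5 s.

- **Gourd:** I took it by the neck and lowered it until the cushion pushed back by about 1.9 N, with the cushion top at about 31 mm, then let go. A look afterwards showed it upright on the cushion: neck top at 0.1225 m against 0.123 m expected.
- **Lid:** I gripped it by the knob, set it on the catches and pressed it down, with readings of up to about 15 N.
- **Last checks:** All three cameras agree within 0.3 mm on the flange top (0.155 m) and the knob top (0.189 m), which is where they should be when home. The lid is level within about 0.2°, with no gap visible. The gripper is open and clear above it. I never touched the tin or the bottle.
- **Disagreements:**
  - Single-view centre positions differed by 1–3 mm between cameras, so I relied on the wrist camera.
  - There was about 7 N of side load while I pressed the lid with the knob gripped, and the tool stopped 1 mm higher than expected. The lid's measured height afterwards was right, so the knob probably slipped slightly in the grip, and I did not press again.

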